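# Snug the plate stack to the end stop with the bar clamp, then back the jaw off

## Task

The shelf is about to be tilted, so the stack of plates must stand right up against its end stop. Pump the bar clamp's trigger until the jaw has pushed the plates over and squeezes them firmly, but gently (they are ceramic), against the stop; then press the release lever down and slide the jaw by its grip all the way back home, leaving the plates up against the stop. Advance the jaw only by the trigger, move the jaw by hand only with the release lever down, do not touch the plates with the robot, and leave the bowl, the chopstick caddy and the shelf-angle knob alone.

Things in the scene. Friction and masses are not known exactly. Their poses are not given: they have to be found in the camera images.
- clamp: Bar clamp fixed to the shelf: grey housing 75 mm long, 104 mm high. Origin at shelf level under the housing, on the bar's centre line; +x is the way the jaw advances (level), y across the bar. With the jaw home its parts reach from x = -130 to +165 mm; bar at z = 41 to 56 mm. A ratchet (4 mm teeth) holds the jaw against going back until the release lever is pressed.
- trigger (a joint): Trigger: hinged lever on the housing reaching backwards (clamp -x) from its pivot at clamp (-5, 0, 95) mm. 0 = up, 0.36 rad = fully down; springs up when let go. Drives the jaw 45 mm per rad (16 mm a stroke); on the up-stroke the jaw may fall back up to one tooth. Push at the pad: 3 N (top) to 6 N (bottom) free, 2 to 4 N more as the plates slide, then 0.56 N more per N of squeeze.
- trigger_pad (a point): Centre of the top face of the trigger's black press pad (30 x 30 mm), 80 mm from the pivot, 100 mm above the shelf at rest. Press it straight down: the trigger hits its own hard end stop when this point has sunk 28 mm (a broad flat tip already at 24 mm, as the pad tilts); staying above 22 mm avoids mistaking that for tight plates.
- release (a joint): Release lever: short narrow steel lever on the front end of the housing, pointing forward (clamp +x) from its pivot at clamp (20, 0, 88) mm. 0 = up (ratchet engaged), 0.5 rad = fully down; the ratchet is clear from about 0.3 rad. Stiff: takes 3 to 4 N at its end and stays where it is left.
- release_pad (a point): Centre of the top face of the release lever near its end (lever 14 mm wide, round bar 20 mm wide at its end), 40 mm from the pivot, 91 mm above the shelf when up; sinks 19 mm when fully down.
- jaw: Jaw, slid along the bar by the black grip block on its top (34 mm along clamp x, 14 mm across along y, 40 mm tall, its top 128 mm above the shelf, at clamp x = 120 mm when home). Origin on the clamp's origin when fully home (hard stop), so its x in the clamp's frame is how far the jaw has advanced (at most 85 mm). With the ratchet released it slides at about 2 N.
- jaw_top (a point): Centre of the top face of the jaw's grip block, 128 mm above the shelf. Pinch the block from above across its 14 mm (clamp y).
- pad: Rubber-faced push pad carried 45 mm in front of the jaw on two spring-loaded pins: 60 mm wide, 50 mm tall, z = 12 to 62 mm; origin at the centre of its front face. Plates still sliding push back with 4 to 7 N; the pad is pushed in by the load, 7 N per mm. A firm squeeze is about 10 to 20 N; above 25 N the plates may crack.
- plates: Stack of seven nested white ceramic plates that moves as one: 150 mm across, 52 mm high, 0.7 to 1 kg, loose on the shelf between the pad and the stop. Origin at the centre of its underside.
- stop: Upright steel end stop fixed to the shelf, 120 mm wide, 60 mm tall. Origin at the shelf surface in the middle of the flat face that meets the plates; its +x is the clamp's +x. Plates that touch it have their origin 75 mm before the face (x = -75 mm in this frame).
- glass_bowl: Glass bowl, 150 mm across, 65 mm high, a bystander. Origin at the centre of its underside.
- caddy: Black square chopstick caddy, 70 x 70 x 120 mm, sticks up to 180 mm, a bystander. Origin at the centre of its underside.
- shelf_knob (a joint): Shelf-angle knob standing at the left side, a bystander; turn in rad, 0 as found.
Mind the look-alikes: they are no part of the job. Leave any orange look-alike of the stop alone. What is shaped like the plates but brown is not meant.

How it is judged (in metres and radians):
On the way, in this order (a step that is already met when the one before it is completed fails the run):
1. the jaw's pad presses the plates with more than 8 N and they bear on the stop with more than 2 N, with the release lever up (contact force between pad and plates above 8 N and contact force between stop and plates above 2 N and value of joint release below 0.15 rad), for 0.1 s.
2. the release lever is pressed down while the jaw is still forward (value of joint release above 0.3 rad and x of jaw in the frame of clamp above 0.015 m), for 0.05 s.
At the end, for the whole second after the job is handed in: The jaw is back home (within 4 mm), the trigger is up, and the plates stand upright and still within 3 mm of touching the end stop, within 30 mm of its middle (x of jaw in the frame of clamp below 0.004 m and value of joint trigger below 0.06 rad and x of plates in the frame of stop between -0.078 and -0.072 m and y of plates in the frame of stop between -0.03 and 0.03 m and angle between plates's own z axis and vertical below 0.05 rad and linear speed of plates below 0.01 m/s).
It fails at once if the plates are squeezed with more than 25 N (contact force between pad and plates above 25 N).
It fails at once if the robot touches the plates (contact force between any of the fingers, the arm and plates above 0.5 N).
It fails at once if the jaw is pushed by hand while the release lever is not down (contact force between the fingers and jaw above 1.5 N and value of joint release below 0.25 rad).
It fails at once if the glass bowl, the caddy or the knob is disturbed (distance of any of glass_bowl, caddy from where it was at the start of the episode above 0.02 m or value of joint shelf_knob above 0.15 rad).
It also fails if it takes over 64 s, if anything falls off the work surface, if the arm or the gripper's body presses on something with over 40 N, if the wrist force passes 120 N, or if a joint passes its speed limit or range.

## Robot

A 6-joint arm with a two-finger parallel gripper is mounted at the origin on the work surface. World frame = base frame: x ahead of the robot, y to its left, z up, the work surface at z = 0. Lengths are in mm, angles in rad, forces in N, time in s.
With the tool pointing down it reaches from about 275 to 750 mm from the base axis. Payload 10.2 kg.
Tool frame: the origin (TCP) lies midway between the tips of the shut fingers; the grasp point (between the pads) lies 19 mm behind it (ctrl.grasp_offset is the distance from the TCP to the grasp point, in mm); z points along the fingers, y is the line along which they close (so a half turn about z gives the same grasp; the last joint's range is limited). The gripper opens to 85 mm and grips with 20 to 120 N. Pads are 22 mm wide; open, the fingers measure 114 mm over their backs; the gripper's body (76 mm by 85 mm) begins 54 mm behind the grasp point. The pads swing forward as they close: fully open they stand 13 mm farther back than shut.
Start: joints at [0.878, 0.313, 1.498, -0, 1.331, -0.223], TCP at [237.685, 468.121, 231.294] pointing down, gripper open.
Joint ranges: [-2.94, 2.94], [-0.97, 2.17], [0.19, 2.56], [-1.23, 4.37], [0.02, 3.11], [-2.88, 2.88]. Speed limits (rad/s): [2.39, 2.39, 3.01, 3.14, 3.14, 3.14].

## Interface

Orientations are given as a unit quaternion [w, x, y, z].
In Python, from rig import ctrl, viewer, models gives the robot as it stands. The module is installed in compiled form; this text tells all that it offers.
- The arm moves only by the shell command python3 -m pendant 'ROWS' [OPENING] [FORCE]. ROWS is text: rows parted by semicolons, each of 4 numbers parted by spaces: the shift along the tool's x, y, z in m, then the turn about the tool's z in rad. In form: x y z yaw; .... A call has 1 to 10 rows; each row shifts and turns the commanded pose from where the row before left it, along the tool's axes as they then stand; what a row does not reach is not made up. A row lasts 1/8 s, in which the tool goes at most 62.5 mm and 10.7 degrees, less where a joint would pass 70% of its speed; a pose out of reach is approached as far as the arm can. A call is refused whole if a number of a shift passes 0.0625 or a number of a turn 0.188, either way. A call with a gripper value outside its range is refused whole. OPENING is the opening, from 0 (shut) to 1 (fully open), set as the call begins (- or left out, the last holds). The fingers move at their own pace and stop on an object; FORCE is the grip in N (left out, the last holds). Time passes only in rows, so rows that do not move let the fingers close. It gives the time, the measured TCP pose, the force, the opening and the grip force at its end, in the units of the state.
- ctrl.sense(): the state, without advancing time (a new reading comes with each control period).
- viewer.capture(name): name is "scene" or "top" or "wrist"; returns a dict with "color" (420x560x3 uint8, red, green, blue), "vertical_fov" (degrees; the focal length in pixels is half the picture's height over the tangent of half this angle, whatever the lens; pixels are square), "cx", "cy" (the principal point, pixels), "pose" (4x4, takes a point from camera to world coordinates). Camera axes: x right, y down, z forward; pixel columns grow to the right and rows downward; lengths in mm; the calibration is good to about 2 mm. A picture is of the moment at which its call begins. There is no depth.
- ctrl.finish_job(): hands the job in; it is judged then, once.
Trained networks look in the newest picture that a camera, given by its name, has taken for a name from the list of things; names that differ only in an ending like _2 or _b are one class to them, and where a whole thing is asked for, a point or a joint stands for the part that bears it (a point fixed in the world has none). Each returns a list of dicts, best first, with "p" (0 to 1); they miss things now and then, are a little off and sometimes report something else, mostly with a low value. They report only what shows in the picture. A call takes as long as a camera call. They do not tell look-alikes from the thing itself.
- models.boxes_of(camera, query): "at" ([x, y, z] in mm, in world coordinates, good to about 4 mm: the middle of the surface that is visible of it).
The state is a dict: "time_s": time; "joints": joint angles; "dq": joint speeds; "tau": joint torques, N m; "eef_pos": TCP position; "ee_rot": TCP orientation; "force": force on the tool from outside, world axes, zero at the start; "wrist_torque": the same for the moment, N m; "grip_width": opening from 0.0 (shut) to 1.0 (fully open); "grip_force": force on a finger pad.
Only numpy, scipy, OpenCV 4.12 (cv2) and the standard library are available. Lean on these libraries where they do the work, as an engineer would, in place of code of your own. Each camera call takes 0.05 s, during which the arm holds its last target. There are 200 camera calls.

## Working session

There is one attempt and no reset: what is moved stays moved. The work goes in short steps, Python scripts to look and compute and a shell command to move; the robot and the scene stay as the last step left them, time stands still between calls to the robot, and variables do not carry over. Pictures are saved under pics/ and viewed, at most 12 in all, crops included, and the job is handed in when it is done.

```bash
mkdir -p pics; python3 - <<'E'
from rig import ctrl, viewer, models
import cv2
for c in ["scene","top"]:
    r=viewer.capture(c); cv2.imwrite(f"pics/{c}0.png",r["color"][:,:,::-1])
    for n in ["clamp","trigger_pad","release_pad","jaw_top","jaw","pad","plates","stop","glass_bowl","caddy","shelf_knob"]:
        print(c,n,[(round(d["p"],2),[round(v) for v in d["at"]]) for d in models.boxes_of(c,n)][:4])
s=ctrl.sense();print(s["time_s"],s["eef_pos"],s["ee_rot"],s["force"])
print(ctrl.grasp_offset)
E
```

```text
scene clamp [(0.81, [586, -73, 53])]
scene trigger_pad [(0.51, [557, -129, 102])]
scene release_pad [(0.56, [577, -42, 90])]
scene jaw_top [(0.96, [592, 21, 53]), (0.33, [383, -394, 82])]
scene jaw [(0.81, [591, 24, 56]), (0.6, [654, 302, 8])]
scene pad [(0.46, [610, 71, 41])]
scene plates [(0.83, [632, 178, 43]), (0.74, [422, 286, 47])]
scene stop [(0.93, [654, 301, 12]), (0.8, [697, 468, 13]), (0.56, [832, 178, 7])]
scene glass_bowl [(0.84, [717, -92, 34]), (0.37, [393, 449, 15])]
scene caddy [(0.62, [383, -395, 81]), (0.43, [631, 176, 42])]
scene shelf_knob [(0.6, [391, 448, 15])]
top clamp [(0.67, [563, -80, 52])]
top trigger_pad [(0.63, [550, -128, 97])]
top release_pad [(0.55, [585, 29, 52])]
top jaw_top [(0.63, [381, 445, 28]), (0.59, [579, 30, 52])]
top jaw [(0.87, [582, 28, 54]), (0.5, [357, -392, 88])]
top pad [(0.32, [378, 446, 24])]
top plates [(0.95, [406, 282, 48]), (0.68, [614, 176, 49])]
top stop [(0.64, [692, 460, 19]), (0.63, [648, 300, 2]), (0.62, [828, 175, 5])]
top glass_bowl [(0.58, [750, -95, 27]), (0.36, [613, 177, 48]), (0.29, [550, -128, 101])]
top caddy [(0.79, [358, -397, 88])]
top shelf_knob [(0.54, [753, -96, 25]), (0.53, [379, 446, 24])]
1.2 [237.66591972 468.11988167 231.27429292] [-2.05788728e-05  2.32755569e-01  9.72535266e-01 -2.55154836e-05] [0.46186418 0.28766645 0.58169868]
18.700000000000003
```

View pics/top0.png

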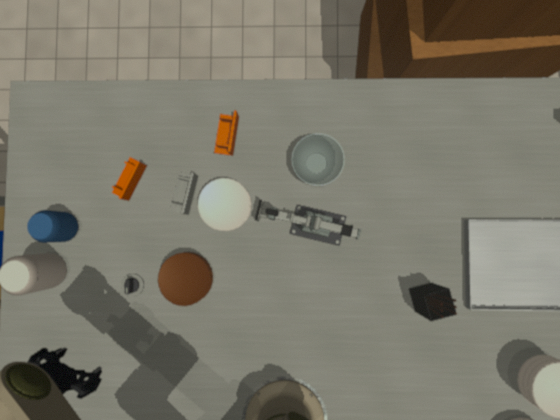

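View pics/scene0.png

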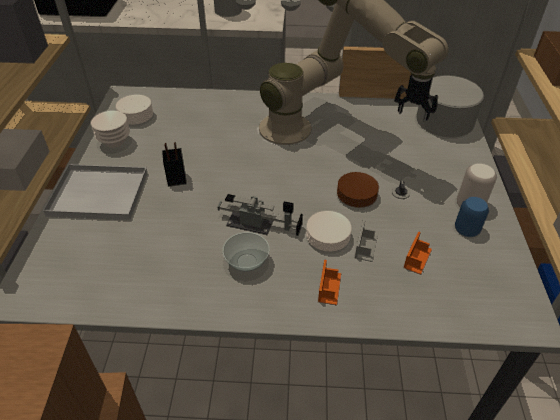

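```bash
cat > h.py <<'E'
from rig import ctrl, viewer, models
import numpy as np, cv2
from scipy.spatial.transform import Rotation as R
def rot(s): q=s["ee_rot"]; return R.from_quat([q[1],q[2],q[3],q[0]]).as_matrix()
def rows(target, heading=None, n=1):
    """print rows taking the TCP to target (mm), tool x heading in deg"""
    s=ctrl.sense(); M=rot(s); th=np.degrees(np.arctan2(M[1,0],M[0,0]))
    d=(np.array(target)-s["eef_pos"])/1000; turn=0 if heading is None else (th-heading+180)%360-180
    print("pos",s["eef_pos"].round(1),"th",th.round(2),"t",s["time_s"],"turn",turn)
    for k in range(n):
        a=np.radians(th-turn*k/n); X=np.array([np.cos(a),np.sin(a)]); Y=np.array([np.sin(a),-np.cos(a)])
        print("%.4f %.4f %.4f %.4f;"%(X@d[:2]/n,Y@d[:2]/n,-d[2]/n,np.radians(turn)/n))
E
python3 -c "
from h import *
rows([570,-30,300],77,10)"
```

```text
pos [237.7 468.1 231.3] th 153.08 t 1.2 turn 76.08128372199076
-0.0522 -0.0294 -0.0069 0.1328;
-0.0556 -0.0222 -0.0069 0.1328;
-0.0581 -0.0146 -0.0069 0.1328;
-0.0595 -0.0068 -0.0069 0.1328;
-0.0599 0.0011 -0.0069 0.1328;
-0.0592 0.0090 -0.0069 0.1328;
-0.0575 0.0168 -0.0069 0.1328;
-0.0548 0.0242 -0.0069 0.1328;
-0.0511 0.0313 -0.0069 0.1328;
-0.0465 0.0378 -0.0069 0.1328;
```

```bash
python3 -m pendant '-0.052 -0.029 -0.007 0.133; -0.056 -0.022 -0.007 0.133; -0.058 -0.015 -0.007 0.133; -0.06 -0.007 -0.007 0.133; -0.06 0.001 -0.007 0.133; -0.059 0.009 -0.007 0.133; -0.057 0.017 -0.007 0.133; -0.055 0.024 -0.007 0.133; -0.051 0.031 -0.007 0.133; -0.046 0.038 -0.007 0.133' 0 40
python3 -m pendant '0 0 0 0; 0 0 0 0'
python3 - <<'E'
from h import *
s=ctrl.sense(); rows([570,-30,300],77,1); print(s["joints"])
r=viewer.capture("wrist"); cv2.imwrite("pics/w1.png",r["color"][:,:,::-1]); print(r["pose"].round(2).tolist())
for n in ["clamp","trigger_pad","release_pad","jaw_top","jaw","pad","plates","stop","glass_bowl"]:
    print(n,[(round(d["p"],2),[round(v) for v in d["at"]]) for d in models.boxes_of("wrist",n)][:3])
E
```

```text
time_s: 2.45
eef_pos: [570.4, -31.8, 301.7]
ee_rot: [0.0, 0.785, 0.62, 0.0]
force: [0.2, 0.3, 0.0]
grip_width: 0.0
grip_force: 0.0
time_s: 2.7
eef_pos: [569.3, -29.5, 301.1]
ee_rot: [-0.0, 0.783, 0.622, -0.0]
force: [0.3, -0.0, 0.1]
grip_width: -0.003
grip_force: 0.0
pos [569.3 -29.5 301.1] th 76.93 t 2.7 turn -0.07345166365826117
-0.0003 0.0007 0.0011 -0.0013;
[-2.57363914e-01  3.78945337e-01  1.22636006e+00  2.64748673e-04
  1.53697053e+00 -2.91982782e-02]
[[0.97, -0.22, -0.07, 587.95], [-0.23, -0.93, -0.3, 46.35], [0.0, 0.3, -0.95, 442.68], [0.0, 0.0, 0.0, 1.0]]
clamp [(0.63, [576, -58, 63])]
trigger_pad [(0.64, [561, -86, 102])]
release_pad [(0.88, [567, -44, 92])]
jaw_top [(0.46, [557, -93, 100])]
jaw [(0.76, [587, 42, 63])]
pad [(0.67, [598, 70, 60])]
plates [(0.73, [606, 131, 46])]
stop []
glass_bowl [(0.64, [758, -101, 30])]
```

View pics/w1.png

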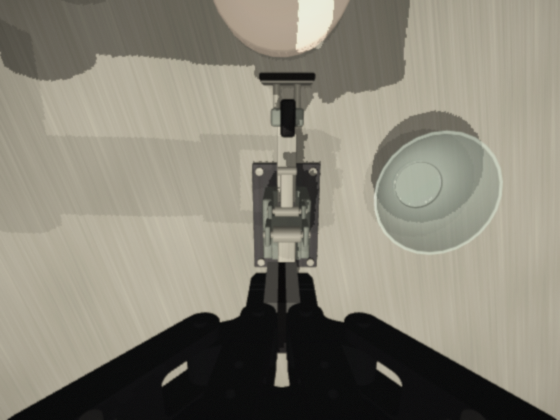

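```bash
cat >> h.py <<'E'
def px(r,u,v,z):
    f=r["color"].shape[0]/2/np.tan(np.radians(r["vertical_fov"])/2); P=np.array(r["pose"])
    d=P[:3,:3]@np.array([(u-r["cx"])/f,(v-r["cy"])/f,1]); o=P[:3,3]
    return (o+d*(z-o[2])/d[2])[:2].round(1)
E
python3 - <<'E'
from h import *
r=viewer.capture("wrist")
for n,u,v,z in [("jawtop",288,117,128),("relbar",287,171,91),("padtopfront",287,73,62),("plateL",252,266,3),("plates bolts",261,262,3),("b2",310,262,3),("b3",259,171,3),("b4",313,171,3),("houslever",287,262,95),("padL",260,77,62),("padR",315,77,62)]: print(n,px(r,u,v,z))
img=r["color"][60:300,200:380]; cv2.imwrite("pics/w1c.png",cv2.resize(img,None,fx=2.5*1,fy=2.5)[:,:,::-1])
r=viewer.capture("top"); img=r["color"][160:280,160:380]; cv2.imwrite("pics/t1c.png",cv2.resize(img,None,fx=3.6,fy=3.6,interpolation=cv2.INTER_CUBIC)[:,:,::-1])
E
```

```text
jawtop [592.4  36.7]
relbar [579.6 -17.8]
padtopfront [602.1  78.4]
plateL [ 497.  -157.9]
plates bolts [ 511.3 -154.7]
b2 [ 580.3 -170.9]
b3 [541.4 -25.3]
b4 [611.1 -41.7]
houslever [ 556.3 -119.5]
padL [573.5  81.1]
padR [630.1  67.9]
```

View pics/w1c.png

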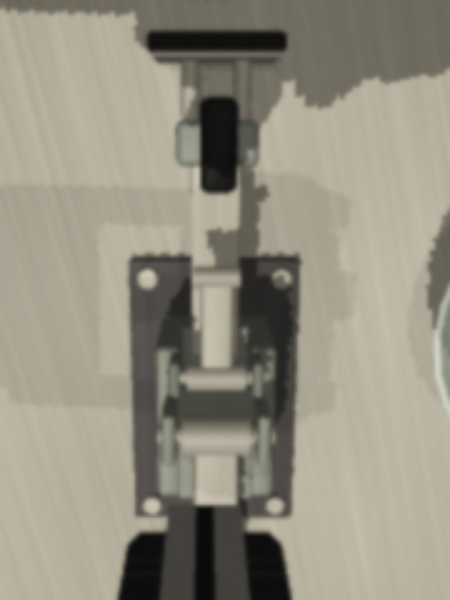

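```bash
python3 - <<'E'
from h import *
r=viewer.capture("top"); 
print(px(r,353,231,100),px(r,348,230,100), px(r,357,233,100))
E
```

```text
[ 540.3 -181. ] [ 542.9 -167.8] [ 535.  -191.6]
```

View pics/t1c.png

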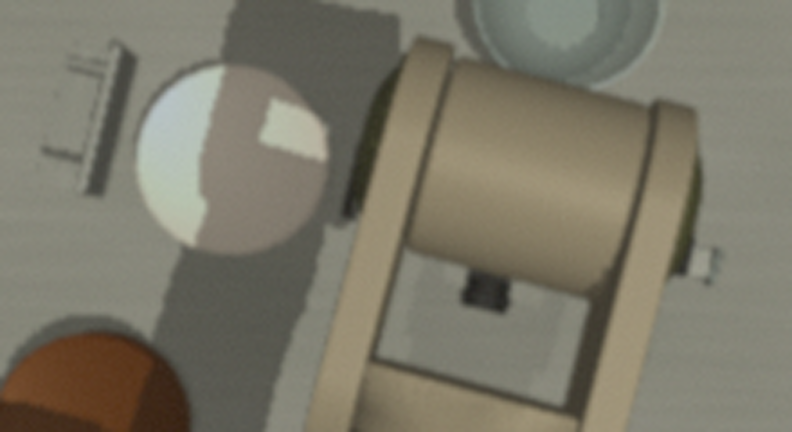

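```bash
python3 -c "
from h import *
rows([546,-163,115],None,4)"
```

```text
pos [569.6 -29.9 301.3] th 76.88 t 3.35 turn 0
-0.0337 0.0018 0.0466 0.0000;
-0.0337 0.0018 0.0466 0.0000;
-0.0337 0.0018 0.0466 0.0000;
-0.0337 0.0018 0.0466 0.0000;
```

```bash
python3 -m pendant '-0.06 0.002 0 0; -0.06 0.002 0.02 0; -0.015 0.003 0.06 0; 0 0 0.06 0; 0 0 0.046 0; 0 0 0 0; 0 0 0 0'
python3 - <<'E'
from h import *
r=viewer.capture("wrist"); cv2.imwrite("pics/w2.png",r["color"][:,:,::-1])
r=viewer.capture("scene"); cv2.imwrite("pics/s2.png",cv2.resize(r["color"][160:260,180:400],None,fx=3.6,fy=3.6,interpolation=cv2.INTER_CUBIC)[:,:,::-1])
rows([546,-163,115])
E
```

```text
time_s: 4.22
eef_pos: [547.0, -162.8, 117.7]
ee_rot: [0.001, 0.783, 0.622, 0.001]
force: [-0.4, 0.4, 0.2]
grip_width: -0.003
grip_force: 0.0
pos [ 547.  -162.8  117.9] th 76.89 t 4.325 turn 0
-0.0005 -0.0009 0.0029 0.0000;
```

View pics/s2.png

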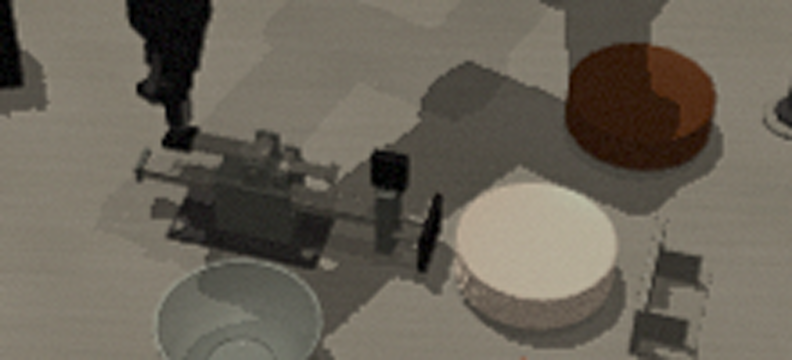

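```bash
python3 -m pendant '0 0 0.012 0; 0 0 0.008 0; 0 0 0.006 0; 0 0 0.006 0; 0 0 0.005 0; 0 0 0 0; 0 0 0 0'; 
python3 -m pendant '0 0 -0.01 0; 0 0 -0.015 0; 0 0 0 0; 0 0 0 0'
```

```text
time_s: 5.2
eef_pos: [546.1, -162.2, 78.7]
ee_rot: [0.0, 0.783, 0.622, 0.0]
force: [1.7, 0.5, 3.2]
grip_width: -0.004
grip_force: 1.7
time_s: 5.7
eef_pos: [545.7, -162.1, 103.4]
ee_rot: [-0.0, 0.783, 0.622, -0.0]
force: [0.7, 0.5, 0.2]
grip_width: 0.001
grip_force: 0.0
```

```bash
python3 - <<'E'
from h import *
r=viewer.capture("wrist"); cv2.imwrite("pics/w3.png",r["color"][:,:,::-1])
r=viewer.capture("scene"); im2=cv2.resize(r["color"][160:260,180:400],None,fx=3.6,fy=3.6,interpolation=cv2.INTER_CUBIC)[:,:,::-1]
cv2.imwrite("pics/s3.png",im2)
w2=cv2.imread("pics/w2.png");w3=cv2.imread("pics/w3.png");s2=cv2.imread("pics/s2.png")
cv2.imwrite("pics/cmp.png",np.vstack([cv2.resize(np.hstack([w2,w3]),(792,297)),np.hstack([s2,im2])[:, :, :][:, :].copy().repeat(1,0)[:, :1584][::2,::2]]))
E
```

```text
(no output)
```

View pics/cmp.png

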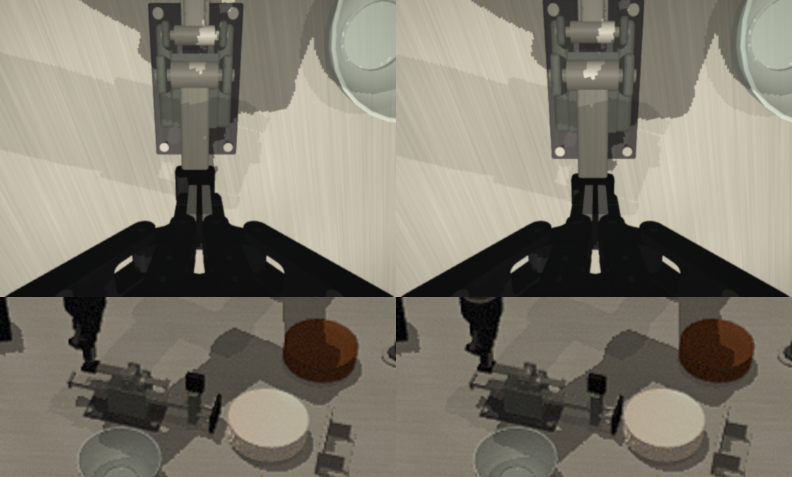

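```bash
python3 -m pendant '0 0 0.008 0; 0 0 0.007 0; 0 0 0.005 0; 0 0 0 0'; 
python3 -m pendant '0 0 0.004 0; 0 0 0 0; 0 0 0 0'; python3 -m pendant '0 0 -0.009 0; 0 0 -0.015 0; 0 0 0 0'
python3 - <<'E'
from h import *
for c in ["scene","top"]:
    r=viewer.capture(c)
    for n in ["plates","pad","jaw","stop"]: print(c,n,[(round(d["p"],2),[round(v) for v in d["at"]]) for d in models.boxes_of(c,n)][:3])
rows([546,-163,103])
E
```

```text
time_s: 6.3
eef_pos: [546.3, -161.9, 83.4]
ee_rot: [-0.0, 0.783, 0.622, 0.0]
force: [0.7, 1.6, 6.3]
grip_width: 0.001
grip_force: 2.7
time_s: 6.68
eef_pos: [546.3, -161.9, 79.7]
ee_rot: [0.0, 0.783, 0.622, 0.001]
force: [0.8, 2.5, 6.7]
grip_width: -0.001
grip_force: 2.9
time_s: 7.05
eef_pos: [546.3, -162.4, 104.7]
ee_rot: [0.001, 0.783, 0.622, 0.0]
force: [0.4, 0.1, -0.1]
grip_width: -0.006
grip_force: 0.0
scene plates [(0.97, [632, 177, 42]), (0.94, [424, 284, 48])]
scene pad [(0.56, [615, 96, 44])]
scene jaw [(0.72, [596, 50, 53])]
scene stop [(0.85, [698, 467, 14]), (0.77, [653, 301, 12]), (0.64, [831, 179, 4])]
top plates [(0.81, [615, 179, 50]), (0.79, [403, 282, 51])]
top pad [(0.5, [601, 96, 60])]
top jaw [(0.68, [587, 54, 56])]
top stop [(0.9, [648, 302, 0]), (0.76, [826, 174, 3]), (0.55, [692, 460, 18])]
pos [ 545.9 -162.3  103.3] th 76.88 t 7.55 turn 0
-0.0007 0.0003 0.0003 0.0000;
```

```bash
python3 -m pendant '0 0 0.009 0; 0 0 0.006 0; 0 0 0 0'; 
python3 -m pendant '0 0 0.005 0; 0 0 0 0'; python3 -m pendant '0 0 0.003 0; 0 0 0 0; 0 0 0 0'; python3 -m pendant '0 0 -0.008 0; 0 0 -0.015 0; 0 0 0 0'
python3 - <<'E'
from h import *
for c in ["scene","top"]:
    r=viewer.capture(c)
    for n in ["plates","pad","jaw"]: print(c,n,[(round(d["p"],2),[round(v) for v in d["at"]]) for d in models.boxes_of(c,n)][:2])
cv2.imwrite("pics/t4.png",cv2.resize(r["color"][150:250,160:360],None,fx=4,fy=4,interpolation=cv2.INTER_CUBIC)[:,:,::-1])
rows([546,-163,103])
E
```

```text
time_s: 7.92
eef_pos: [546.4, -162.5, 88.7]
ee_rot: [0.001, 0.783, 0.622, 0.0]
force: [0.7, -1.0, 5.9]
grip_width: -0.001
grip_force: 2.6
time_s: 8.18
eef_pos: [546.6, -162.1, 83.9]
ee_rot: [0.001, 0.783, 0.622, 0.001]
force: [-0.2, 3.1, 7.2]
grip_width: -0.0
grip_force: 3.2
time_s: 8.55
eef_pos: [546.6, -161.9, 81.1]
ee_rot: [0.001, 0.783, 0.622, 0.001]
force: [1.5, 2.3, 7.7]
grip_width: 0.004
grip_force: 3.3
time_s: 8.93
eef_pos: [546.3, -162.5, 104.7]
ee_rot: [0.001, 0.783, 0.622, 0.0]
force: [-0.4, 0.9, 0.5]
grip_width: -0.002
grip_force: 0.0
scene plates [(0.79, [420, 285, 46]), (0.61, [632, 188, 42])]
scene pad []
scene jaw [(0.59, [597, 58, 54])]
top plates [(0.93, [406, 282, 50]), (0.91, [617, 189, 48])]
top pad []
top jaw [(0.63, [593, 57, 51])]
pos [ 545.8 -162.2  103.3] th 76.88 t 9.325 turn 0
-0.0007 0.0004 0.0003 0.0000;
```

View pics/t4.png

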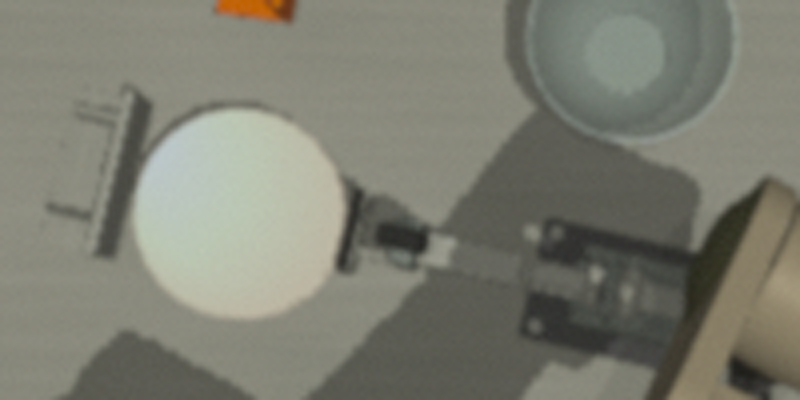

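```bash
python3 -m pendant '0 0 0.007 0; 0 0 0.004 0; 0 0 0 0'; 
python3 -m pendant '0 0 0.002 0; 0 0 0 0'; python3 -m pendant '0 0 0.002 0; 0 0 0 0'|grep -A1 -E "pos|force: "
```

```text
time_s: 9.7
eef_pos: [546.2, -162.6, 92.6]
ee_rot: [0.0, 0.783, 0.622, 0.0]
force: [-0.2, -1.3, 4.3]
grip_width: 0.003
grip_force: 2.2
time_s: 9.95
eef_pos: [546.3, -162.5, 90.9]
ee_rot: [0.001, 0.783, 0.622, 0.0]
force: [-0.8, -0.2, 6.4]
grip_width: 0.002
grip_force: 3.4
eef_pos: [546.3, -162.4, 89.1]
ee_rot: [0.001, 0.783, 0.622, 0.0]
force: [-0.4, -0.6, 7.6]
grip_width: -0.007
grip_force: 3.9
```

```bash
for i in 1; do python3 -m pendant '0 0 0.0015 0; 0 0 0 0'|grep -E "pos|force: "; done; python3 -m pendant '0 0 0.0015 0; 0 0 0 0'|grep -E "pos|force: "
```

```text
eef_pos: [546.4, -162.4, 87.6]
force: [-0.7, 1.2, 8.5]
grip_force: 4.1
eef_pos: [546.4, -162.2, 86.0]
force: [0.1, -0.3, 8.4]
grip_force: 3.4
```

```bash
python3 -m pendant '0 0 0.0015 0; 0 0 0 0'|grep -E "pos|force: "; python3 -m pendant '0 0 0.0015 0; 0 0 0 0'|grep -E "pos|force: "
```

```text
eef_pos: [546.4, -162.0, 84.6]
force: [0.2, 1.6, 8.1]
grip_force: 3.8
eef_pos: [546.5, -161.9, 83.2]
force: [0.6, 4.0, 9.7]
grip_force: 4.1
```

```bash
python3 -m pendant '0 0 0.001 0; 0 0 0 0'|grep -E "pos|force: "
```

```text
eef_pos: [546.5, -161.8, 82.3]
force: [-0.4, 2.7, 9.9]
grip_force: 4.3
```

```bash
python3 -m pendant '0 0 0.001 0; 0 0 0 0'|grep -E "pos|force: "
```

```text
eef_pos: [546.5, -161.6, 81.3]
force: [-0.1, 4.5, 9.3]
grip_force: 4.3
```

```bash
python3 -m pendant '0 0 0.001 0; 0 0 0 0; 0 0 0 0'|grep -E "pos|force: "
python3 - <<'E'
from h import *
for c in ["scene","top"]:
    r=viewer.capture(c)
    for n in ["plates","pad","jaw"]: print(c,n,[(round(d["p"],2),[round(v) for v in d["at"]]) for d in models.boxes_of(c,n)][:2])
E
```

```text
eef_pos: [546.5, -161.8, 80.2]
force: [-0.1, 3.0, 7.4]
grip_force: 3.6
scene plates [(0.73, [637, 197, 44]), (0.7, [422, 286, 47])]
scene pad [(0.5, [620, 112, 41])]
scene jaw [(0.64, [599, 65, 53]), (0.46, [638, 194, 41])]
top plates [(0.73, [380, 448, 27]), (0.66, [405, 283, 46])]
top pad [(0.56, [597, 114, 56])]
top jaw [(0.74, [593, 64, 52]), (0.7, [358, -393, 87])]
```

```bash
python3 -m pendant '0 0 -0.008 0; 0 0 -0.015 0; 0 0 0 0; 0 0 0.007 0; 0 0 0.003 0; 0 0 0 0'|grep -E "pos|force: "; python3 -m pendant '0 0 0.002 0; 0 0 0 0'|grep -E "pos|force: "
```

```text
eef_pos: [546.2, -162.6, 92.4]
force: [0.4, -0.5, 6.1]
grip_force: 2.9
eef_pos: [546.3, -162.5, 90.6]
force: [0.8, -1.0, 6.5]
grip_force: 3.6
```

```bash
python3 -m pendant '0 0 0.0015 0; 0 0 0 0'|grep -E "pos|force: "
```

```text
eef_pos: [546.3, -162.4, 89.3]
force: [0.8, -0.3, 8.0]
grip_force: 4.0
```

```bash
python3 -m pendant '0 0 0.0015 0; 0 0 0 0'|grep -E "pos|force: "
```

```text
eef_pos: [546.3, -162.3, 87.8]
force: [0.3, 1.2, 8.1]
grip_force: 4.2
```

```bash
python3 -m pendant '0 0 0.0015 0; 0 0 0 0'|grep -E "pos|force: "
```

```text
eef_pos: [546.4, -162.2, 86.4]
force: [0.5, 1.0, 9.9]
grip_force: 4.7
```

```bash
python3 -m pendant '0 0 0.0015 0; 0 0 0 0'|grep -E "pos|force: "
```

```text
eef_pos: [546.5, -162.1, 85.2]
force: [-1.4, 3.0, 11.9]
grip_force: 5.7
```

```bash
python3 -m pendant '0 0 0.001 0; 0 0 0 0'|grep -E "pos|force: "
```

```text
eef_pos: [546.5, -162.1, 84.4]
force: [-1.4, 2.0, 13.6]
grip_force: 6.5
```

```bash
python3 -m pendant '0 0 0 0; 0 0 0 0; 0 0 0 0'|grep -E "pos|force: "; python3 -m pendant '0 0 -0.01 0; 0 0 -0.02 0; 0 0 -0.03 0; 0.05 0 0 0; 0.05 0 0 0; 0.046 0 0 0; 0 0 0 0; 0 0 0 0'
python3 - <<'E'
from h import *
r=viewer.capture("wrist"); cv2.imwrite("pics/w5.png",r["color"][:,:,::-1])
rows([579,-20,100])
E
```

```text
eef_pos: [546.5, -162.0, 84.4]
force: [-1.0, 2.8, 13.8]
grip_force: 6.5
time_s: 16.1
eef_pos: [578.7, -20.5, 142.9]
ee_rot: [-0.0, 0.783, 0.622, -0.001]
force: [-0.7, -0.3, 0.8]
grip_width: -0.007
grip_force: 0.0
pos [578.8 -20.9 143. ] th 76.83 t 16.15 turn 0
0.0010 0.0000 0.0430 0.0000;
```

View pics/w5.png

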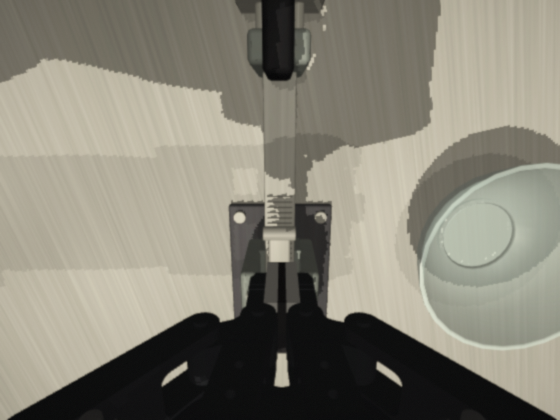

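```bash
python3 - <<'E'
from h import *
r=viewer.capture("wrist")
print(px(r,280,233,91),px(r,280,228,91),px(r,280,240,91),"tip px at z143:",px(r,281,278,143))
E
```

```text
[579.7 -17. ] [580.5 -13.7] [578.7 -21.5] tip px at z143: [579.7 -19.9]
```

```bash
python3 -m pendant '0.003 0 0.02 0; 0 0 0.025 0; 0 0 0.01 0; 0 0 0.005 0; 0 0 0.004 0; 0 0 0 0'|grep -E "pos|force: "; python3 -m pendant '0 0 0.004 0; 0 0 0.003 0; 0 0 0 0'|grep -E "pos|force: "
```

```text
eef_pos: [580.1, -17.3, 79.8]
force: [0.8, -0.9, 0.4]
grip_force: 0.0
eef_pos: [579.9, -17.2, 72.5]
force: [-0.2, -1.1, 1.9]
grip_force: 0.8
```

```bash
python3 -m pendant '0 0 0.0005 0; 0 0 0 0'|grep -E "pos|force: "; python3 -m pendant '0 0 -0.025 0; 0 0 -0.0465 0; 0 0 0 0; 0 0 0 0'
python3 - <<'E'
from h import *
r=viewer.capture("wrist"); cv2.imwrite("pics/w6.png",r["color"][:,:,::-1])
a=cv2.imread("pics/w5.png")[180:300,200:360];b=cv2.imread("pics/w6.png")[180:300,200:360]
s=viewer.capture("scene")["color"][150:250,200:380,::-1]
t=viewer.capture("top")["color"][150:250,160:360,::-1]
cv2.imwrite("pics/c6.png",np.vstack([cv2.resize(np.hstack([a,b]),(800,300)),np.hstack([cv2.resize(s,(400,222)),cv2.resize(t,(400,222))])]))
E
```

```text
eef_pos: [579.9, -17.2, 72.2]
force: [0.3, -2.2, 3.0]
grip_force: 1.8
time_s: 18.08
eef_pos: [579.1, -16.7, 142.4]
ee_rot: [-0.001, 0.783, 0.622, -0.0]
force: [-0.2, 0.5, -1.1]
grip_width: 0.003
grip_force: 0.0
```

View pics/c6.png

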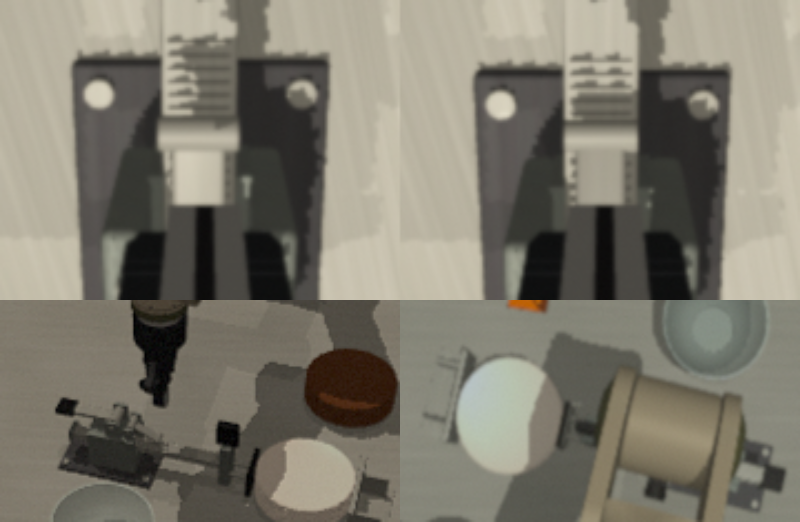

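```bash
python3 -m pendant '0 0 0.04 0; 0 0 0.021 0; 0 0 0.005 0; 0 0 0 0; 0 0 0 0'|grep -E "pos|force: "; python3 -m pendant '0 0 0.004 0; 0 0 0.001 0; 0 0 0 0'|grep -E "pos|force: ";python3 -m pendant '0 0 0.001 0; 0 0 0 0'|grep -E "pos|force: "
```

```text
eef_pos: [580.2, -17.3, 78.4]
force: [0.4, -0.2, 0.2]
grip_force: 0.0
eef_pos: [579.7, -17.2, 72.5]
force: [-0.2, -0.6, 0.1]
grip_force: 0.0
eef_pos: [579.9, -17.3, 71.8]
force: [0.2, -0.0, 2.6]
grip_force: 1.3
```

```bash
python3 -m pendant '0 0 0.001 0; 0 0 0 0'|grep -E "pos|force: ";python3 -m pendant '0 0 0.001 0; 0 0 0 0'|grep -E "pos|force: "
```

```text
eef_pos: [579.9, -17.5, 71.2]
force: [-2.3, -1.2, 6.9]
grip_force: 3.6
eef_pos: [580.1, -17.5, 71.0]
force: [-5.4, -0.9, 14.3]
grip_force: 6.9
```

```bash
python3 -m pendant '0 0 -0.03 0; 0 0 -0.06 0; 0 0 -0.04 0; 0.02 0 0 0; 0 0 0 0; 0 0 0 0'|grep -E "pos|force: "; 
python3 - <<'E'
from h import *
r=viewer.capture("wrist"); cv2.imwrite("pics/w7.png",r["color"][:,:,::-1])
print([(round(d["p"],2),[round(v) for v in d["at"]]) for d in models.boxes_of("wrist","jaw_top")], [(round(d["p"],2),[round(v) for v in d["at"]]) for d in models.boxes_of("wrist","jaw")])
g=r["color"].max(2)[0:200,255:305]<40
ys,xs=np.nonzero(g); print(np.array([g[y].sum() for y in range(0,200,4)]))
rows([590,27,100])
E
```

```text
eef_pos: [583.8, 2.4, 198.0]
force: [0.1, -0.0, 0.5]
grip_force: 0.0
[(0.63, [596, 80, 57])] [(0.87, [594, 84, 57])]
[ 0  0  0  0  0  0  0  0  0  0 50 50  0  0  0  0  0 13 22 22 22 22 22 22
 22 22 21 22 22 22 21 18  0  0  0  0  0  0  0  0  0  0  0  0  0  0  0  0
  0  0]
pos [584.1   2.  198.7] th 76.86 t 20.875 turn 0
0.0257 0.0001 0.0987 0.0000;
```

View pics/w7.png

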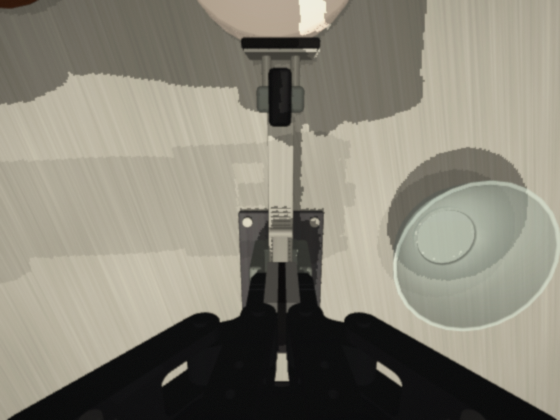

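```bash
python3 - <<'E'
from h import *
r=viewer.capture("wrist"); p=px(r,280,97,128); print(p, px(r,280,68,128),px(r,280,126,128)); rows([*p,100])
E
```

```text
[603.3  83.9] [607.   99.5] [599.5  67.5]
pos [584.1   2.  198.9] th 76.85 t 20.925 turn 0
0.0841 0.0001 0.0989 0.0000;
```

```bash
python3 -m pendant '0.042 0 0 0; 0.042 0 0 0; 0 0 0.03 0; 0 0 0.035 0; 0 0 0.034 0; 0 0 0 0; 0 0 0 0' 0.6 20; python3 -m pendant '0 0 0 0; 0 0 0 0; 0 0 0 0; 0 0 0 0' 0 25
```

```text
time_s: 21.8
eef_pos: [604.1, 83.9, 102.0]
ee_rot: [0.001, 0.783, 0.622, 0.001]
force: [0.0, -0.1, 0.1]
grip_width: 0.599
grip_force: 0.0
time_s: 22.3
eef_pos: [601.7, 84.7, 101.6]
ee_rot: [-0.001, 0.783, 0.622, -0.001]
force: [-13.4, 1.9, 11.0]
grip_width: 0.157
grip_force: 28.0
```

```bash
python3 -m pendant '0 -0.002 0 0; -0.004 0 0 0; -0.008 0 0 0; 0 0 0 0'|grep -E "pos|force: "
```

```text
eef_pos: [598.7, 72.4, 101.7]
force: [-3.4, -0.3, 8.0]
grip_force: 28.0
```

```bash
python3 -m pendant '-0.01 0 0 0; -0.01 0 0 0; -0.01 0 0 0; -0.003 0 0 0; 0 0 0 0'|grep -E "pos|force: ";  python3 -m pendant '-0.002 0 0 0; -0.001 0 0 0; 0 0 0 0'|grep -E "pos|force: "
```

```text
eef_pos: [591.2, 40.3, 101.7]
force: [-3.8, -0.6, 7.5]
grip_force: 28.0
eef_pos: [590.6, 37.8, 101.7]
force: [-3.2, 1.1, 7.0]
grip_force: 28.0
```

```bash
python3 -m pendant '-0.002 0 0 0; 0 0 0 0; 0 0 0 0'|grep -E "pos|force: ";  python3 -m pendant '-0.0015 0 0 0; 0 0 0 0; 0 0 0 0'|grep -E "pos|force: "
```

```text
eef_pos: [590.4, 36.6, 101.7]
force: [-1.9, 5.4, 7.1]
grip_force: 27.9
eef_pos: [590.3, 36.5, 101.8]
force: [0.8, 13.4, 7.7]
grip_force: 27.8
```

```bash
python3 -m pendant '0.0015 0 0 0; 0 0 0 0; 0 0 0 0; 0 0 0 0' 0.6; python3 -m pendant '0 0 -0.03 0; 0 0 -0.06 0; 0 0 -0.06 0; 0 0 -0.06 0; -0.06 0 0 0; -0.06 0 0 0; -0.04 0 0 0; 0 0 0 0; 0 0 0 0'|grep -E "pos|force: "
python3 - <<'E'
from h import *
r=viewer.capture("wrist"); a=r["color"]; r2=viewer.capture("top"); s=viewer.capture("scene")["color"][150:270,180:405]
t=r2["color"][150:250,160:347]
cv2.imwrite("pics/f.png",np.vstack([np.hstack([cv2.resize(a,(400,300)),cv2.resize(s,(400,300))]),cv2.resize(t,(530,284),interpolation=cv2.INTER_CUBIC) @ np.eye(3) if False else np.hstack([cv2.resize(t,(530,284),interpolation=cv2.INTER_CUBIC),np.zeros((284,270,3),np.uint8)])])[:,:,::-1])
E
```

```text
time_s: 25.05
eef_pos: [590.1, 35.7, 100.5]
ee_rot: [-0.0, 0.783, 0.622, -0.0]
force: [-0.8, -0.5, 0.2]
grip_width: 0.599
grip_force: 0.0
eef_pos: [553.9, -119.5, 310.5]
force: [0.0, 0.0, 0.1]
grip_force: 0.0
```

View pics/f.png

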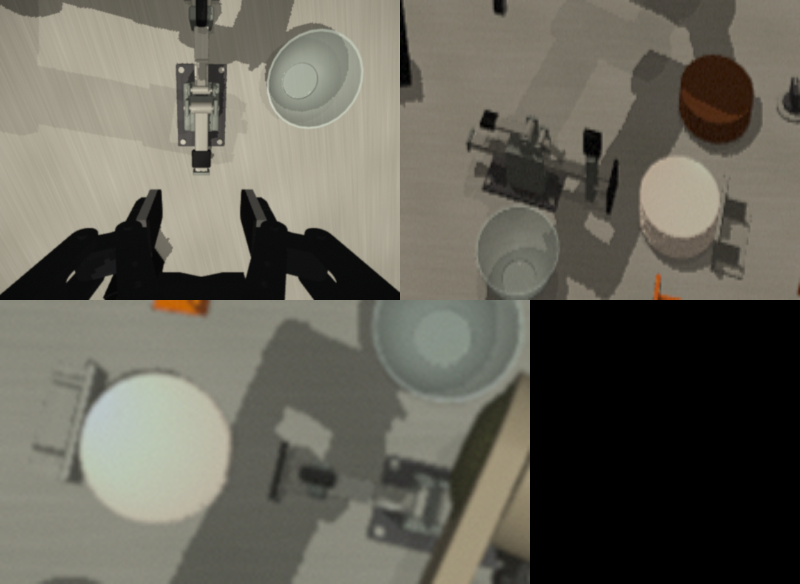

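The final picture shows the jaw home, the trigger up, the lever down, and the plates against the stop and roughly centred on it, so I'm handing in.

```bash
python3 -c "
from rig import ctrl
print(ctrl.finish_job())"
```

```text
the job is handed in; nothing more can be done
None
```

I pumped the trigger until the plates pressed on the stop at about 15 N (estimated from the trigger force), pressed the release lever fully down, and slid the jaw back to its home stop. The last pictures show the plates against the stop. I handed the job in at about 26 s; no verdict was returned.

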